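# Bring the bench lamp over the puppet and click it on

## Robot

A 6-joint arm with a two-finger parallel gripper is mounted at the origin on the work surface. World frame = base frame: x ahead of the robot, y to its left, z up, the work surface at z = 0. Lengths are in mm, angles in rad, forces in N, time in s.
With the tool pointing down it reaches from about 275 to 1000 mm from the base axis. Payload 8.4 kg.
Tool frame: the origin (TCP) lies at the very end of the fingers, on their centre line; the grasp point (between the pads) lies 19 mm behind it; z points along the fingers, y is the line along which they close (so a half turn about z gives the same grasp; the last joint's range is limited). The gripper opens to 85 mm and grips with 20 to 120 N. Pads are 22 mm wide; open, the fingers measure 114 mm over their backs; the gripper's body (76 mm by 85 mm) begins 54 mm behind the grasp point. The pads swing forward as they close: fully open they stand 13 mm farther back than shut.
Start: joints at [1.262, 0.353, 1.633, -0, 1.155, -0.002], TCP at [188.755, 595.818, 231.281] pointing down, gripper open.
Joint ranges: [-2.63, 2.63], [-0.92, 2.1], [0.06, 2.66], [-1.3, 4.44], [0, 2.69], [-3.02, 3.02]. Speed limits (rad/s): [2.22, 2.22, 2.79, 3.14, 3.14, 3.14].

## Interface

Orientations are given as [roll, pitch, yaw] about the fixed x, y, z axes, in that order (R = Rz(yaw) Ry(pitch) Rx(roll)).
In Python, from rig import sensors, grab_frame, camera_params, order gives the robot as it stands. The module is installed in compiled form; this text tells all that it offers.
- The arm moves only by the tool move_arm, never from a script. Its argument "motion" is a list of rows, each a list of 7 numbers: the turn, a rotation vector about the tool's x, y, z in a scale on which 1.0 is 2 pi rad, then the shift along the tool's x, y, z in fractions of the full range, 1 being 50 cm, then the finger opening in m, from 0 to 0.0854. A call has 1 to 8 rows; each row is the pose to reach, as a shift and turn from the pose commanded when the call began, along the tool's axes at that moment; what a row does not reach only later rows make up. A row lasts 1/8 s, in which the tool goes at most 62.5 mm and 10.7 degrees, less where a joint would pass 70% of its speed; a pose out of reach is approached as far as the arm can. A shift or turn number past 1, either way, is cut back to 1. A call with a gripper value outside its range is refused whole. The fingers move at their own pace and stop on an object; "grip_force" is the grip in N (left out, the last holds). Time passes only in rows, so rows that repeat a pose let the fingers close. It gives the time, the measured TCP pose, the force, the opening and the grip force at its end, in the units of the state.
- sensors.sense(): the state, without advancing time (a new reading comes with each control period).
- grab_frame(name): name is "scene" or "side" or "wrist"; returns (picture, depth): 480x640x3 uint8, red, green, blue; 480x640 float32, mm along the optical axis (not along the pixel's ray), 0 where there is no reading.
- camera_params(name): a dict with "camera_matrix" (3x3 intrinsics, pixels), "world_from_camera" (4x4, takes a point from camera to world coordinates). Camera axes: x right, y down, z forward; pixel columns grow to the right and rows downward; lengths in mm; the calibration is good to about 2 mm. A picture is of the moment at which its call begins: read the wrist's pose just before it. camera_params takes no time and is no camera call; for the wrist camera it gives the pose at the moment of the call.
- order.sign_off(): hands the job in; it is judged then, once.
The state is a dict: "clock": time; "qpos": joint angles; "qvel": joint speeds; "joint_efforts": joint torques, N m; "eef_pos": TCP position; "tcp_rot": TCP orientation; "contact_force": force on the tool from outside, world axes, zero at the start; "wrist_torque": the same for the moment, N m; "opening": opening from 0.0 (shut) to 1.0 (fully open); "grasp_force": force on a finger pad.
Only numpy, scipy, OpenCV 4.12 (cv2) and the standard library are available. Lean on these libraries where they do the work, as an engineer would, in place of code of your own. Each camera call takes 0.05 s, during which the arm holds its last target. There are 200 camera calls.

## Task

Swing the bench lamp round until its shade is over the middle of the puppet lying on the carving board, and switch it on: press the push switch on top of the shade straight down until it clicks and stays in. Press gently: the lamp's sprung arm gives under your finger, so press slowly, feel for the click and do not lean on it. Leave the puppet and everything else on the bench where it lies.

Things in the scene. Friction and masses are not known exactly. Their poses are not given: they have to be found in the camera images.
- lamp_head: The bench lamp's grey domed shade, 132 mm across; origin at the centre of its mouth, about 130 mm above the bench; z up, x level along the arm towards the post. The post's vertical swivel axis is always 335 mm from this origin along x. The arm swings by hand about it, at least 50 degrees either way from the start; some 1.5 N at the shade moves it and it stays where it is left.
- lamp_cap (a point): Centre of the flat top of the upright round cap on the shade: 46 mm across, from 83 mm (top of the dome) to 120 mm above the shade's mouth. It can be gripped from above or pushed sideways to swing the lamp. A 10 mm wide neck leaves it towards the post, 16 to 28 mm below its top; the arm's two tubes begin 60 mm out and reach 3 mm above the cap's top.
- lamp_switch: Latching push switch, a soft rubber button 18 mm across in the middle of the cap's top; origin: centre of its top. Off: 9 mm out of the cap. It resists up to about 11 N, snaps through as the force drops, and stays latched 4 mm out. Meanwhile the sprung arm sinks under the finger by 5 to 30 mm, depending on its balance, which no pose shows; let go, it rises some way. Over 14 N is too hard.
- puppet: The carved wooden puppet, a robed figure lying on its back, unpainted, 156 mm long, 60 mm wide and 62 mm high; origin under its middle, x towards its head. It lies on the white carving board (12 mm thick), roughly below the circle that the shade swings through, to the left or the right of the lamp.
- pot: round white glazed pot, 80 mm across the rim, 58 mm high; origin under its centre. A bystander, loose.
- burr_stand: round wooden stand 56 mm across full of upright steel burrs, 54 mm high in all; origin under its centre. A bystander, loose.
- rotary_tool: hand-held rotary tool lying along its y axis, 52 mm thick, 220 mm long; origin under its middle. A bystander, loose.
- spatula: thin steel modelling spatula lying along its y axis, 180 mm long, 10 mm thick; origin under its middle. A bystander, loose.
- sanding_block: cork sanding block 65 x 40 x 28 mm; origin under its centre. A bystander, loose.
- spray_can: upright spray can, 52 mm across, 165 mm high; origin under its centre. A bystander, loose.
- tool_cup: metal cup of tools, 80 mm across, about 180 mm high with the tools; origin under its centre. A bystander, loose.
Things that resemble listed ones, but are neither listed nor needed, are in the scene too. There is more than one size of the puppet; the job needs the smaller.

How it is judged:
By the outcome, as a careful person would: the job done as asked, in the order asked, and still so for the second after the job is handed in, with the robot touching nothing.
It also fails if it takes over 51 s, if anything falls off the work surface, if the arm or the gripper's body presses on something with over 40 N, if the wrist force passes 120 N, or if a joint passes its speed limit or range.

## Working session

There is one attempt and no reset: what is moved stays moved. The work goes in short steps, Python scripts to look and compute and a tool call to move; the robot and the scene stay as the last step left them, time stands still between calls to the robot, and variables do not carry over. Pictures are saved under pics/ and viewed, at most 10 in all, crops included, and the job is handed in when it is done.

Besides the shell and the picture viewer there is one more tool, called after "Request:" as a command line: name --pt "numbers of a row" for each row, then --argument value for the rest. move_arm: Moves the arm, as the interface text tells. Its arguments: {"type":"object","properties":{"motion":{"type":"array","items":{"type":"array","items":{"type":"number"}}},"grip_force":{"type":"number"}},"required":["motion"]}

```bash
mkdir -p pics; python3 - <<'E'
from rig import sensors, grab_frame, camera_params
import cv2, numpy as np
for n in ("scene","side"):
    p,d=grab_frame(n); np.savez(f"{n}0.npz",p=p,d=d); cv2.imwrite(f"pics/{n}0.png",p[:,:,::-1])
    c=camera_params(n); print(n,np.round(c["camera_matrix"],1).tolist(),np.round(c["world_from_camera"],3).tolist())
print(sensors.sense())
E
```

```text
scene [[449.9, 0.0, 318.7], [0.0, 449.9, 245.6], [0.0, 0.0, 1.0]] [[-0.885, 0.35, -0.305, 865.822], [0.465, 0.668, -0.581, 808.127], [0.0, -0.657, -0.754, 1208.476], [0.0, 0.0, 0.0, 1.0]]
side [[518.5, 0.0, 321.4], [0.0, 518.5, 245.2], [0.0, 0.0, 1.0]] [[0.986, -0.069, 0.15, 224.163], [-0.164, -0.498, 0.852, -1109.451], [0.016, -0.865, -0.502, 828.117], [0.0, 0.0, 0.0, 1.0]]
{'clock': 0.1, 'qpos': array([ 1.26159855e+00,  3.53597519e-01,  1.63409040e+00, -7.26826140e-06,
        1.15518828e+00, -2.37814117e-03]), 'qvel': array([ 0.0012493 , -0.00247985, -0.00264012, -0.0010091 ,  0.00140429,
       -0.00066965]), 'joint_efforts': array([ 1.83584350e-03, -6.06351042e+01, -3.42821395e+01,  2.23207394e-04,
        3.80320562e-03, -1.53454107e-05]), 'eef_pos': array([188.62208511, 595.39339879, 230.61200606]), 'tcp_rot': array([-3.14030910e+00,  3.59329192e-06,  2.83477596e+00]), 'contact_force': array([-0.35151296,  0.61614392,  0.21334895]), 'wrist_torque': array([-0.00735745,  0.03202805,  0.02086271]), 'grasp_force': 0.0, 'opening': 0.9997201103041597}
```

View pics/scene0.png

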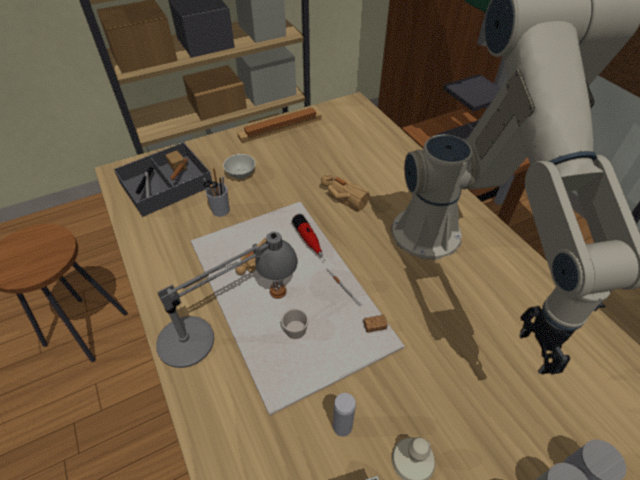

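View pics/side0.png

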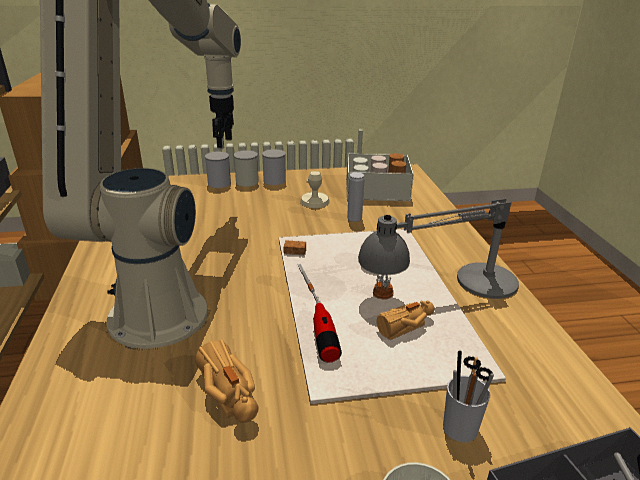

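The scene view shows the lamp with its post at (175,320) and cap at (275,240). In the side view the cap is at (387,222), the smaller puppet on the board at (405,318), and the larger puppet off the board at (228,380).

```bash
cat > h.py <<'E'
import numpy as np, cv2
from rig import camera_params
def cloud(n,d):
    c=camera_params(n); K=c["camera_matrix"]; T=c["world_from_camera"]
    v,u=np.mgrid[:480,:640]
    P=np.stack([(u-K[0,2])/K[0,0]*d,(v-K[1,2])/K[1,1]*d,d],-1)
    W=P@T[:3,:3].T+T[:3,3]; W[d==0]=np.nan; return W
def circ(p):
    A=np.c_[2*p,np.ones(len(p))]; s=np.linalg.lstsq(A,(p**2).sum(1),rcond=None)[0]
    return s[:2],np.sqrt(s[2]+s[:2]@s[:2])
E
python3 - <<'E'
from h import *
W={};HSV={}
for n in("scene","side"):
    f=np.load(n+"0.npz"); W[n]=cloud(n,f["d"]); HSV[n]=cv2.cvtColor(f["p"],cv2.COLOR_RGB2HSV)
np.set_printoptions(precision=1,suppress=True)
def box(n,x0,x1,y0,y1): 
    return W[n][y0:y1,x0:x1].reshape(-1,3),HSV[n][y0:y1,x0:x1].reshape(-1,3)
for n,bp,bl,bb in(("side",(365,445,290,345),(350,412,210,280),(450,525,255,300)),("scene",(230,262,250,285),(250,305,228,290),(150,220,315,370))):
    w,h=box(n,*bp); m=(h[:,1]>90)&(w[:,2]>18)&(w[:,2]<85)
    q=w[m]
    print(n,"puppet",len(q),q.min(0),q.max(0),np.median(q,0))
    if len(q)>10:
        (c,s,a)=cv2.minAreaRect(q[:,:2].astype(np.float32)); print(c,s,a)
    w,h=box(n,*bl)
    for lo,hi in((130,150),(150,180),(180,212),(215,235),(235,248),(248,256),(256,270)):
        q=w[(w[:,2]>lo)&(w[:,2]<hi)]
        if len(q)>5: print("lamp",lo,hi,len(q),q.min(0),q.max(0),circ(q[:,:2]))
    w,h=box(n,*bb); q=w[(w[:,2]>8)&(w[:,2]<40)&(h[:,1]<60)]; print("base",len(q),q.min(0),q.max(0),cv2.minEnclosingCircle(q[:,:2].astype(np.float32)))
    w=W[n].reshape(-1,3); q=w[(w[:,2]>60)&(w[:,2]<200)&(w[:,0]>700)&(w[:,0]<1100)&(abs(w[:,1])<300)]
    print("post?",len(q),np.median(q,0))
    # tall objects list
    z=W[n][:,:,2]; m=((z>25)&(W[n][:,:,0]>250)&(W[n][:,:,0]<1150)&(abs(W[n][:,:,1])<650)&(z<450)).astype(np.uint8)
    k,l,st,_=cv2.connectedComponentsWithStats(m)
    for i in range(1,k):
        if st[i,4]>60:
            q=W[n][l==i]; print(st[i],q.min(0),q.max(0))
E
```

```text
side puppet 1451 [ 531.8 -203.2   18. ] [682.7   2.8  75.5] [ 591.1 -165.6   53.2]
(578.645751953125, -99.36377716064453) (151.88491821289062, 190.0692901611328) 30.888723373413086
lamp 130 150 386 [511.2 -93.2 130.2] [637.6  -4.4 149.9] (array([576.9, -25.2]), np.float64(63.34974381664403))
lamp 150 180 648 [513.6 -90.5 150.1] [636.7   5.2 180. ] (array([576.4, -26.6]), np.float64(56.24276640409443))
lamp 180 212 700 [523.4 -77.4 180.1] [643.4   5.5 212. ] (array([577.1, -29.4]), np.float64(38.681376510782236))
lamp 215 235 237 [553.3 -49.9 215. ] [642.8  -4.8 234.9] (array([592.8, -15.3]), np.float64(35.1613034709236))
lamp 235 248 141 [553.8 -49.4 235. ] [640.5  -3.5 248. ] (array([593.9, -14.8]), np.float64(36.37765889208475))
lamp 248 256 111 [554.  -47.2 248. ] [641.3  -5.4 255.9] (array([597.7, -15.7]), np.float64(32.35426858874127))
lamp 256 270 19 [567.6 -31.3 256.4] [582.9 -16.9 259.1] (array([576. , -24.5]), np.float64(6.597759196956805))
base 1483 [762.9 -60.1   8. ] [989.8 105.6  40. ] ((870.4603271484375, 12.396553039550781), 126.33499908447266)
post? 395 [902.6  19.6 1
[... 1622 characters left out ...]
0.5]), np.float64(30.431823740957167))
base 2072 [825.5 -48.7   8.1] [991.4 115.9  39.9] ((907.8036499023438, 31.921905517578125), 84.62177276611328)
post? 238 [908.2  39.  134.9]
[223 156  32  22 206] [ 417.9 -649.7   25.1] [ 544.1 -552.    62.5]
[ 127  165  102   48 1642] [ 588. -650.   25.] [ 914.2 -410.8  178.8]
[291 213  34  48 566] [ 376.8 -252.2   28.8] [427.9 -29.3  73. ]
[ 157  231  141  124 3780] [ 514.7 -193.3   25. ] [957.9  76.1 261.9]
[281 308  27  30 462] [562.8 113.1  25. ] [640.7 192.8  77.1]
[363 314  25  17 299] [344.1 223.6  25.7] [417.9 279.6  46.5]
[333 393  23  41 765] [593.6 442.7  25.5] [643.8 492.8 171.4]
[408 437  22  27 452] [471.  595.   25.1] [526.1 644.9 123.6]
```

```bash
python3 - <<'E'
from h import *
np.set_printoptions(precision=1,suppress=True)
Q=[]
for n in("side","scene"):
    f=np.load(n+"0.npz"); w=cloud(n,f["d"]).reshape(-1,3); h=cv2.cvtColor(f["p"],cv2.COLOR_RGB2HSV).reshape(-1,3)
    m=(h[:,1]>90)&(w[:,2]>17)&(w[:,2]<85)&(w[:,0]>515)&(w[:,0]<700)&(w[:,1]>-230)&(w[:,1]<-95)
    q=w[m]; Q.append(q); print(n,len(q),q.min(0),q.max(0),cv2.minAreaRect(q[:,:2].astype(np.float32)))
    for a,b in((17,40),(40,60),(60,85)):
        r=q[(q[:,2]>a)&(q[:,2]<b)]; print(a,len(r),r.min(0),r.max(0),r.mean(0))
q=np.vstack(Q); print(cv2.minAreaRect(q[:,:2].astype(np.float32)), cv2.fitLine(q[:,:2].astype(np.float32),cv2.DIST_L2,0,.01,.01).ravel())
im=np.full((400,400,3),255,np.uint8)
for q,c in zip(Q,((0,0,255),(255,0,0))):
    for x,y,z in q: cv2.circle(im,(int((x-510)*2),int((-90-y)*2)),1,c,-1)
s=cv2.resize(np.load("side0.npz")["p"][280:360,350:460,::-1],None,fx=4,fy=4)
o=np.full((400,840,3),255,np.uint8); o[:,:400]=im; o[:320,400:]=s; cv2.imwrite("pics/pup.png",o[:,:800])
E
```

```text
side 1336 [ 531.8 -203.2   17.1] [ 682.7 -110.3   75.5] ((608.8824462890625, -149.7524871826172), (151.87750244140625, 72.62055969238281), 30.319955825805664)
17 268 [ 532.3 -201.7   17.1] [ 682.4 -134.5   39.9] [ 581.  -175.9   27.6]
40 583 [ 531.8 -203.2   40.1] [ 682.7 -110.3   60. ] [ 606.1 -165.6   51.4]
60 485 [ 534.6 -200.9   60.1] [ 670.6 -121.5   75.5] [ 589.7 -161.1   66.1]
scene 245 [ 552.4 -182.7   17.6] [ 685.7 -101.5   78.8] ((620.5899658203125, -147.68743896484375), (145.4219207763672, 53.90050506591797), 43.79252624511719)
17 31 [ 620.6 -131.4   17.6] [ 648.5 -110.1   37.6] [ 636.5 -118.1   26.9]
40 126 [ 615.3 -166.    40.5] [ 685.7 -101.5   59.9] [ 652.  -116.9   52.4]
60 88 [ 552.4 -182.7   60. ] [ 683.2 -110.1   78.8] [ 621.5 -141.6   67.6]
((612.6929321289062, -147.52401733398438), (160.7061004638672, 72.62055969238281), 30.319955825805664) [   0.9    0.4  601.9 -159.8]
```

View pics/pup.png

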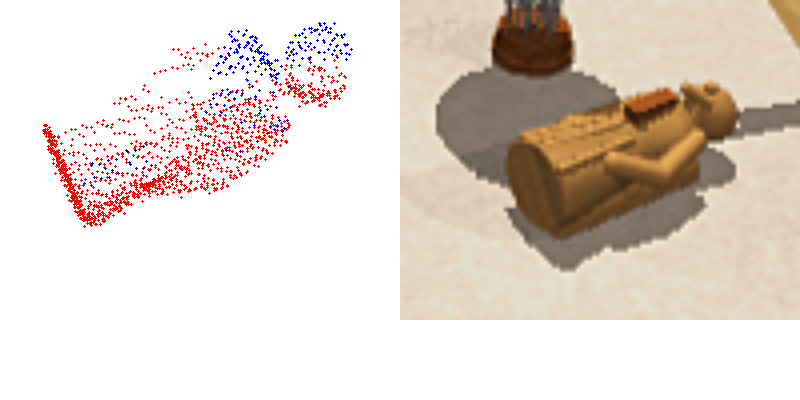

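The plot shows the puppet's flat base end at world (542,-177), with the head towards (687,-119). That puts its middle near (614,-147) and the axis at about 22°. The post is at (908,32) and the head at (577,-24), so the lamp needs about 21.7° of swing. I'll go above the cap first.

Units first: shifts go in shares of 50 cm and turns go in shares of 2 pi rad. So -0.28 m is -0.56, -0.25 m is -0.5, -0.25 rad is -0.0398.

Request:
move_arm --pt "0 0 0 0 0 -0.1 0.085" --pt "0 0 0 -0.06 -0.05 -0.18 0.085" --pt "0 0 -0.008 -0.14 -0.12 -0.18 0.085" --pt "0 0 -0.0159 -0.23 -0.196 -0.18 0.085" --pt "0 0 -0.0239 -0.32 -0.272 -0.18 0.085" --pt "0 0 -0.0318 -0.41 -0.348 -0.18 0.085" --pt "0 0 -0.0398 -0.5 -0.424 -0.18 0.085" --pt "0 0 -0.0398 -0.56 -0.476 -0.18 0.085"

```text
clock: 1.1
eef_pos: [384.5, 282.1, 321.1]
tcp_rot: [-3.141, -0.0, 3.084]
contact_force: [0.5, 0.5, 0.1]
opening: 0.995
grasp_force: 0.0
```

```bash
cat > to.py <<'E'
import sys,numpy as np
from scipy.spatial.transform import Rotation as R
from rig import sensors
def to(x,y,z,yawdeg):
    s=sensors.sense(); r=R.from_euler('xyz',s["tcp_rot"]); t=R.from_euler('xyz',[np.pi,0,np.radians(yawdeg)])
    print("t",round(s["clock"],2),"pos",np.round(s["eef_pos"],1),"yaw",round(np.degrees(s["tcp_rot"][2]),1),"F",np.round(s["contact_force"],1))
    print("turn",np.round((r.inv()*t).as_rotvec(),3),"shift",np.round(r.inv().apply(np.array([x,y,z])-s["eef_pos"])/1000,4))
if __name__=="__main__": to(*map(float,sys.argv[1:]))
E
python3 to.py 577 -24.5 320 189.6
```

```text
t 1.1 pos [384.5 282.1 321.1] yaw 176.7 F [0.5 0.5 0.1]
turn [-0.    -0.    -0.225] shift [-0.2097 -0.2951  0.0013]
```

To row units: -0.295 m is -0.59, -0.28 m is -0.56, -0.225 rad is -0.0358.

Request:
move_arm --pt "0 0 -0.008 -0.07 -0.098 0 0.085" --pt "0 0 -0.0159 -0.14 -0.196 0 0.085" --pt "0 0 -0.0239 -0.21 -0.294 0 0.085" --pt "0 0 -0.0318 -0.28 -0.392 0 0.085" --pt "0 0 -0.0358 -0.35 -0.49 0 0.085" --pt "0 0 -0.0358 -0.4 -0.56 0 0.085" --pt "0 0 -0.0358 -0.42 -0.59 0 0.085" --pt "0 0 -0.0358 -0.42 -0.59 0 0.085"

```text
clock: 2.1
eef_pos: [576.6, -22.4, 320.8]
tcp_rot: [3.141, -0.001, -2.975]
contact_force: [-0.1, 0.1, -0.3]
opening: 1.0
grasp_force: 0.0
```

```bash
python3 to.py 577 -24.5 239 189.6; python3 - <<'E'
from h import *
from rig import grab_frame
c=camera_params("wrist");p,d=grab_frame("wrist"); np.savez("w1.npz",p=p,d=d); cv2.imwrite("pics/w1.png",p[:,:,::-1])
W=cloud("wrist",d); z=W[:,:,2]
np.set_printoptions(precision=1,suppress=True); print(c["world_from_camera"][:3,3])
for a,b in((256,263),(245,254)):
    m=(z>a)&(z<b)&(abs(W[:,:,0]-577)<40)&(abs(W[:,:,1]+24)<40); q=W[m]
    if len(q)>5:
        print(a,len(q),q.min(0),q.max(0),cv2.minEnclosingCircle(q[:,:2].astype(np.float32)))
m=(z>17)&(z<85)&(W[:,:,0]>515)&(W[:,:,0]<700)&(W[:,:,1]>-230)&(W[:,:,1]<-95); q=W[m]
if len(q)>50: print(len(q),q.min(0),q.max(0),cv2.minAreaRect(q[:,:2].astype(np.float32)))
E
```

```text
t 2.1 pos [576.6 -22.4 320.8] yaw -170.4 F [-0.1  0.1 -0.3]
turn [ 0.001 -0.001 -0.001] shift [-0.0001 -0.0021  0.0818]
[507.2 -34.  463.6]
256 714 [568.8 -30.3 256.1] [586.6 -13.1 260.6] ((577.6632080078125, -21.450416564941406), 9.039655685424805)
245 3683 [554.7 -44.3 245. ] [600.2   1.3 253.9] ((577.7026977539062, -21.48585319519043), 23.001554489135742)
7115 [ 532.3 -197.2   17.1] [ 685.1 -101.7   75.7] ((612.1862182617188, -144.419677734375), (156.7894287109375, 74.678955078125), 14.667766571044922)
```

View pics/w1.png

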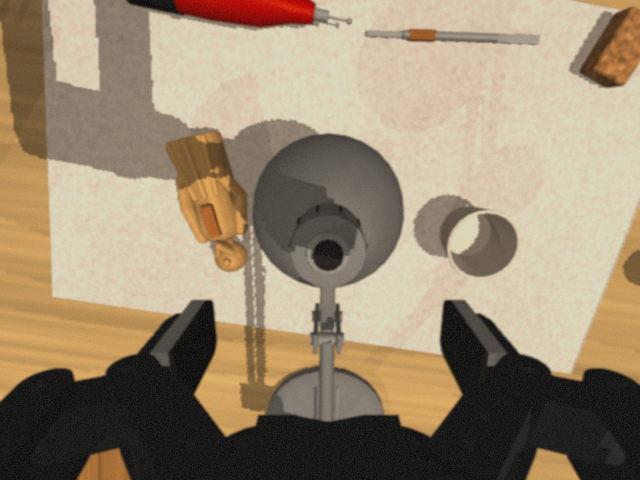

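The wrist view shows the cap with the dark switch at (328,255), the puppet left at (210,200), and the neck and arm running down to the post. The fingers straddle the arm line, so I'll descend and grip gently.

To row units: 0.098 m is 0.196, 0.08 m is 0.16.

Request:
move_arm --pt "0 0 0 0 0 0.06 0.085" --pt "0 0 0 0 0 0.12 0.085" --pt "0 0 0 0 0 0.16 0.085" --pt "0 0 0 0 0 0.196 0.085" --pt "0 0 0 0 0 0.196 0.06" --pt "0 0 0 0 0 0.196 0.052" --pt "0 0 0 0 0 0.196 0.046" --pt "0 0 0 0 0 0.196 0.04" --grip_force 20

```text
clock: 3.15
eef_pos: [577.2, -22.1, 224.1]
tcp_rot: [-3.141, 0.001, -2.973]
contact_force: [0.6, 0.5, 1.9]
opening: 0.53
grasp_force: 23.3
```

Request:
move_arm --pt "0 0 0 0 0 0 0.04" --pt "0 0 0 0 0 0 0.04" --pt "0 0 0 0 0 0 0.04"

```text
clock: 3.52
eef_pos: [577.2, -22.1, 223.6]
tcp_rot: [-3.141, 0.001, -2.973]
contact_force: [2.2, 0.1, 3.0]
opening: 0.525
grasp_force: 23.4
```

```bash
python3 - <<'E'
import numpy as np
from to import to
from rig import sensors
p=sensors.sense()["eef_pos"]
for k in (1,): 
  for g in range(3,25,3):
    a=np.radians(min(g,21.7)); v=p[:2]-np.array([908,32]); c,s=np.cos(a),np.sin(a)
    n=np.array([908,32])+[c*v[0]-s*v[1],s*v[0]+c*v[1]]
    print(n,np.hypot(*v)); to(n[0],n[1],p[2],np.degrees(sensors.sense()["tcp_rot"][2])+min(g,21.7))
E
```

```text
[580.44642954 -39.33704957] 335.23173501334946
t 3.52 pos [577.2 -22.1 223.6] yaw -170.4 F [2.2 0.1 3. ]
turn [-0.     0.001 -0.052] shift [-0.0004 -0.0175  0.    ]
[584.62882303 -56.38211395] 335.23173501334946
t 3.52 pos [577.2 -22.1 223.6] yaw -170.4 F [2.2 0.1 3. ]
turn [-0.     0.001 -0.105] shift [-0.0016 -0.0351  0.    ]
[589.69755444 -73.1849291 ] 335.23173501334946
t 3.52 pos [577.2 -22.1 223.6] yaw -170.4 F [2.2 0.1 3. ]
turn [-0.     0.001 -0.157] shift [-0.0038 -0.0525  0.    ]
[595.63873073 -89.69943968] 335.23173501334946
t 3.52 pos [577.2 -22.1 223.6] yaw -170.4 F [2.2 0.1 3. ]
turn [-0.     0.001 -0.209] shift [-0.0069 -0.0697  0.    ]
[ 602.43606754 -105.88038055] 335.23173501334946
t 3.52 pos [577.2 -22.1 223.6] yaw -170.4 F [2.2 0.1 3. ]
turn [-0.     0.001 -0.262] shift [-0.0109 -0.0868  0.    ]
[ 610.07093385 -121.68340088] 335.23173501334946
t 3.52 pos [577.2 -22.1 223.6] yaw -170.4 F [2.2 0.1 3. ]
turn [-0.     0.001 -0.314] shift [-0.0158 -0.1037  0.    ]
[ 618.52240303 -137.06518568] 335.23173501334946
t 3.52 pos [577.2 -22.1 223.6] yaw -170.4 F [2.2 0.1 3. ]
turn [-0.     0.001 -0.367] shift [-0.0215 -0.1203  0.    ]
[ 620.60947635 -140.58911634] 335.23173501334946
t 3.52 pos [577.2 -22.1 223.6] yaw -170.4 F [2.2 0.1 3. ]
turn [-0.     0.001 -0.379] shift [-0.023  -0.1241  0.    ]
```

To row units: -0.0697 m is -0.1394, -0.0639 m is -0.1278, -0.209 rad is -0.0333.

Request:
move_arm --pt "0 0 -0.0027 0 -0.012 0 0.04" --pt "0 0 -0.007 -0.0006 -0.0292 0 0.04" --pt "0 0 -0.0111 -0.0016 -0.0468 0 0.04" --pt "0 0 -0.0167 -0.0032 -0.07 0 0.04" --pt "0 0 -0.0223 -0.006 -0.0932 0 0.04" --pt "0 0 -0.0264 -0.0084 -0.1106 0 0.04" --pt "0 0 -0.0306 -0.0114 -0.1278 0 0.04" --pt "0 0 -0.0333 -0.0138 -0.1394 0 0.04"

```text
clock: 4.53
eef_pos: [595.2, -90.1, 223.2]
tcp_rot: [3.141, -0.0, -2.763]
contact_force: [1.2, 1.6, 2.8]
opening: 0.523
grasp_force: 23.4
```

```bash
python3 to.py 621.2 -141.2 223.6 211.45
```

```text
t 4.53 pos [595.2 -90.1 223.2] yaw -158.3 F [1.2 1.6 2.8]
turn [ 0.    -0.    -0.171] shift [-0.0053 -0.0571 -0.0004]
```

To row units: -0.0572 m is -0.1144, -0.035 m is -0.07, -0.171 rad is -0.0272.

Request:
move_arm --pt "0 0 -0.004 0 -0.017 0 0.04" --pt "0 0 -0.0083 -0.001 -0.035 0 0.04" --pt "0 0 -0.0127 -0.002 -0.053 0 0.04" --pt "0 0 -0.0167 -0.0036 -0.07 0 0.04" --pt "0 0 -0.0207 -0.006 -0.087 0 0.04" --pt "0 0 -0.0247 -0.0088 -0.103 0 0.04" --pt "0 0 -0.0272 -0.0106 -0.114 0 0.04" --pt "0 0 -0.0272 -0.0106 -0.1144 0 0.04"

```text
clock: 5.52
eef_pos: [620.5, -142.1, 222.9]
tcp_rot: [3.142, -0.002, -2.592]
contact_force: [-4.4, -3.7, 2.6]
opening: 0.528
grasp_force: 23.4
```

To row units: -0.1 m is -0.2, -0.07 m is -0.14.

Request:
move_arm --pt "0 0 0 0 0 0 0.04" --pt "0 0 0 0 0 0 0.06" --pt "0 0 0 0 0 0 0.085" --pt "0 0 0 0 0 0 0.085" --pt "0 0 0 0 0 -0.06 0.085" --pt "0 0 0 0 0 -0.14 0.085" --pt "0 0 0 0 0 -0.2 0.085" --pt "0 0 0 0 0 -0.2 0.085"

```text
clock: 6.52
eef_pos: [622.6, -141.0, 326.2]
tcp_rot: [-3.138, 0.004, -2.593]
contact_force: [0.6, 1.9, -0.3]
opening: 0.999
grasp_force: 0.0
```

```bash
cat > look.py <<'E'
import sys; n=sys.argv[1]
from h import *
from rig import grab_frame, sensors
s=sensors.sense(); p,d=grab_frame("wrist"); np.savez(n+".npz",p=p,d=d); cv2.imwrite(f"pics/{n}.png",p[:,:,::-1])
W=cloud("wrist",d); z=W[:,:,2]
np.set_printoptions(precision=1,suppress=True); print(s["eef_pos"],s["contact_force"])
for a,b in((254.5,275),(245,253.5)):
    m=(z>a)&(z<b)&(np.hypot(W[:,:,0]-621,W[:,:,1]+141)<32); q=W[m]
    if len(q)>5: print(a,len(q),np.median(q[:,2]),cv2.minEnclosingCircle(q[:,:2].astype(np.float32)))
m=(z>17)&(z<85)&(W[:,:,0]>515)&(W[:,:,0]<700)&(W[:,:,1]>-230)&(W[:,:,1]<-95); q=W[m]
print(q.min(0),q.max(0))
E
python3 look.py w2
```

```text
[ 622.6 -141.   326.2] [ 0.6  1.9 -0.3]
254.5 554 255.377907065408 ((620.1036987304688, -142.12689208984375), 8.694869041442871)
245 3390 246.4409544150074 ((620.1802368164062, -141.92071533203125), 22.76327133178711)
[ 531.7 -200.1   40.6] [ 574.2 -140.4   72.9]
```

View pics/w2.png

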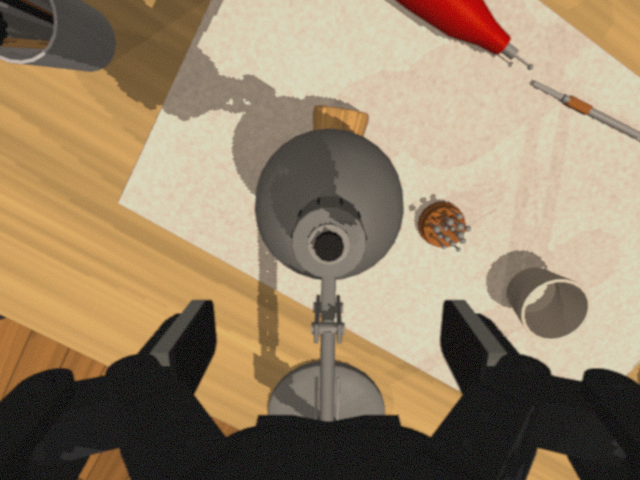

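The shade now stands at (620,-142), over the puppet: the wrist view shows the cap at (328,245), with the puppet's base peeping out at (340,120). Next I'll shut the fingers and hover over the switch.

To row units: 0.05 m is 0.1, 0.045 m is 0.09.

Request:
move_arm --pt "0 0 0 0.005 0 0 0.0" --pt "0 0 0 0.005 0 0 0.0" --pt "0 0 0 0.005 0 0 0.0" --pt "0 0 0 0.005 0 0.03 0.0" --pt "0 0 0 0.005 0 0.07 0.0" --pt "0 0 0 0.005 0 0.09 0.0" --pt "0 0 0 0.005 0 0.1 0.0" --pt "0 0 0 0.005 0 0.1 0.0"

```text
clock: 7.58
eef_pos: [619.1, -142.2, 273.1]
tcp_rot: [3.141, -0.0, -2.593]
contact_force: [0.1, 0.6, 0.2]
opening: 0.001
grasp_force: 0.0
```

```bash
python3 look.py w3; python3 to.py 620.2 -142 258 211.45
```

```text
[ 619.1 -142.2  273.1] [0.1 0.6 0.2]
254.5 373 257.21548359172004 ((621.1058349609375, -142.44737243652344), 8.772067070007324)
245 4100 248.79123327606263 ((621.43408203125, -142.24049377441406), 22.94009780883789)
[ 533.7 -200.5   42.8] [ 577.  -140.8   74.2]
t 7.62 pos [ 619.3 -142.2  273.6] yaw -148.6 F [ 0.3 -0.5 -0. ]
turn [-0.     0.    -0.001] shift [-0.0009 -0.0003  0.0156]
```

To row units: 0.0185 m is 0.037, -0.001 m is -0.002.

Request:
move_arm --pt "0 0 0 -0.002 0 0.012 0" --pt "0 0 0 -0.002 0 0.022 0" --pt "0 0 0 -0.002 0 0.028 0" --pt "0 0 0 -0.002 0 0.031 0" --pt "0 0 0 -0.002 0 0.033 0" --pt "0 0 0 -0.002 0 0.035 0" --pt "0 0 0 -0.002 0 0.037 0" --pt "0 0 0 -0.002 0 0.037 0"

```text
clock: 8.62
eef_pos: [619.9, -141.6, 254.8]
tcp_rot: [-3.142, 0.0, -2.593]
contact_force: [0.5, -0.6, 0.1]
opening: -0.0
grasp_force: 0.2
```

To row units: 0.003 m is 0.006, 0.002 m is 0.004.

Request:
move_arm --pt "0 0 0 0 0 0.002 0" --pt "0 0 0 0 0 0.004 0" --pt "0 0 0 0 0 0.006 0" --pt "0 0 0 0 0 0.006 0"

```text
clock: 9.12
eef_pos: [619.9, -141.7, 251.9]
tcp_rot: [-3.141, 0.0, -2.593]
contact_force: [-1.2, -0.9, 2.6]
opening: -0.005
grasp_force: 1.8
```

To row units: 0.003 m is 0.006, 0.002 m is 0.004.

Request:
move_arm --pt "0 0 0 0 0 0.002 0" --pt "0 0 0 0 0 0.004 0" --pt "0 0 0 0 0 0.006 0" --pt "0 0 0 0 0 0.006 0"

```text
clock: 9.62
eef_pos: [619.9, -141.7, 248.7]
tcp_rot: [-3.142, 0.0, -2.593]
contact_force: [-1.5, 0.2, 4.2]
opening: -0.004
grasp_force: 2.3
```

To row units: 0.003 m is 0.006, 0.002 m is 0.004.

Request:
move_arm --pt "0 0 0 0 0 0.002 0" --pt "0 0 0 0 0 0.004 0" --pt "0 0 0 0 0 0.006 0" --pt "0 0 0 0 0 0.006 0"

```text
clock: 10.12
eef_pos: [620.0, -141.7, 245.9]
tcp_rot: [-3.141, 0.0, -2.593]
contact_force: [-1.2, -0.7, 5.5]
opening: -0.002
grasp_force: 2.7
```

To row units: 0.003 m is 0.006, 0.002 m is 0.004.

Request:
move_arm --pt "0 0 0 0 0 0.002 0" --pt "0 0 0 0 0 0.004 0" --pt "0 0 0 0 0 0.006 0" --pt "0 0 0 0 0 0.006 0"

```text
clock: 10.62
eef_pos: [620.1, -141.6, 243.1]
tcp_rot: [-3.141, 0.0, -2.593]
contact_force: [-2.0, -0.6, 7.3]
opening: -0.005
grasp_force: 3.2
```

To row units: 0.003 m is 0.006, 0.002 m is 0.004.

Request:
move_arm --pt "0 0 0 0 0 0.002 0" --pt "0 0 0 0 0 0.004 0" --pt "0 0 0 0 0 0.006 0" --pt "0 0 0 0 0 0.006 0"

```text
clock: 11.12
eef_pos: [620.2, -141.6, 240.2]
tcp_rot: [-3.141, 0.001, -2.593]
contact_force: [-2.6, -0.4, 7.1]
opening: -0.003
grasp_force: 3.7
```

To row units: 0.0014 m is 0.0028, 0.0007 m is 0.0014.

Request:
move_arm --pt "0 0 0 0 0 0.0014 0" --pt "0 0 0 0 0 0.0028 0" --pt "0 0 0 0 0 0.0028 0"

```text
clock: 11.5
eef_pos: [620.2, -141.6, 238.9]
tcp_rot: [-3.141, 0.001, -2.593]
contact_force: [-2.3, 0.4, 6.7]
opening: -0.0
grasp_force: 3.9
```

To row units: 0.0014 m is 0.0028, 0.0007 m is 0.0014.

Request:
move_arm --pt "0 0 0 0 0 0.0014 0" --pt "0 0 0 0 0 0.0028 0" --pt "0 0 0 0 0 0.0028 0"

```text
clock: 11.88
eef_pos: [620.3, -141.6, 237.6]
tcp_rot: [-3.141, 0.001, -2.593]
contact_force: [-1.7, 0.6, 7.8]
opening: 0.002
grasp_force: 4.2
```

Request:
move_arm --pt "0 0 0 0 0 0.0014 0" --pt "0 0 0 0 0 0.0028 0" --pt "0 0 0 0 0 0.0028 0"

```text
clock: 12.25
eef_pos: [620.3, -141.5, 236.3]
tcp_rot: [-3.141, 0.001, -2.593]
contact_force: [-1.7, -1.0, 10.1]
opening: -0.002
grasp_force: 4.4
```

To row units: 0.0014 m is 0.0028, 0.0007 m is 0.0014.

Request:
move_arm --pt "0 0 0 0 0 0.0014 0" --pt "0 0 0 0 0 0.0028 0" --pt "0 0 0 0 0 0.0028 0"

```text
clock: 12.62
eef_pos: [620.4, -141.5, 235.0]
tcp_rot: [-3.141, 0.001, -2.593]
contact_force: [-1.0, -0.5, 9.2]
opening: -0.001
grasp_force: 4.6
```

To row units: 0.0014 m is 0.0028, 0.0007 m is 0.0014.

Request:
move_arm --pt "0 0 0 0 0 0.0014 0" --pt "0 0 0 0 0 0.0028 0" --pt "0 0 0 0 0 0.0028 0"

```text
clock: 13.0
eef_pos: [620.5, -141.5, 233.7]
tcp_rot: [-3.141, 0.001, -2.593]
contact_force: [-1.9, -0.0, 9.9]
opening: 0.001
grasp_force: 4.8
```

Request:
move_arm --pt "0 0 0 0 0 0.0014 0" --pt "0 0 0 0 0 0.0028 0" --pt "0 0 0 0 0 0.0028 0"

```text
clock: 13.38
eef_pos: [620.4, -141.6, 231.5]
tcp_rot: [-3.141, 0.001, -2.593]
contact_force: [1.2, 0.9, 4.5]
opening: -0.001
grasp_force: 2.6
```

The force dropped from 9.9 to 4.5 N, which is the click. I'll let go slowly and check.

To row units: -0.1 m is -0.2, -0.06 m is -0.12.

Request:
move_arm --pt "0 0 0 0 0 -0.004 0" --pt "0 0 0 0 0 -0.01 0" --pt "0 0 0 0 0 -0.018 0" --pt "0 0 0 0 0 -0.028 0" --pt "0 0 0 0 0 -0.04 0" --pt "0 0 0 0 0 -0.06 0" --pt "0 0 0 0 0 -0.12 0" --pt "0 0 0 0 0 -0.2 0"

```text
clock: 14.38
eef_pos: [619.4, -141.5, 332.0]
tcp_rot: [3.14, -0.001, -2.593]
contact_force: [-0.2, -0.3, 1.2]
opening: 0.004
grasp_force: 0.0
```

Request:
move_arm --pt "0 0 0 0 0 0 0.085" --pt "0 0 0 0 0 0 0.085" --pt "0 0 0 0 0 0 0.085"

```text
clock: 14.75
eef_pos: [619.3, -141.5, 330.2]
tcp_rot: [3.14, -0.001, -2.593]
contact_force: [0.2, 0.3, -0.0]
opening: 0.635
grasp_force: 0.0
```

```bash
python3 look.py w4; python3 - <<'E'
from h import *
np.set_printoptions(precision=1,suppress=True)
for n,c in(("w2",(620,-142)),("w4",(620,-142))):
    d=np.load(n+".npz")["d"]; K=0
    W=cloud("wrist",d)  # current pose; relative heights only
    s=np.nanmedian(W[240:250,322:334,2]); 
    print(n,"raw depth button",np.median(d[240:250,322:334]),"cap ring",np.median(d[240:250,348:356]),np.median(d[240:250,300:308]))
from rig import grab_frame
p,d=grab_frame("side"); o=np.hstack([p[150:400,300:560]]); cv2.imwrite("pics/s4.png",cv2.resize(o[:,:,::-1],None,fx=2.3,fy=2.3))
E
```

```text
[ 619.3 -141.5  330.2] [ 0.2  0.3 -0. ]
[ 533.1 -200.5   42.1] [ 577.2 -140.9   74. ]
w2 raw depth button 221.83293 cap ring 230.96611 231.28893
w4 raw depth button 246.3014 cap ring 250.37654 250.2022
```

View pics/w4.png

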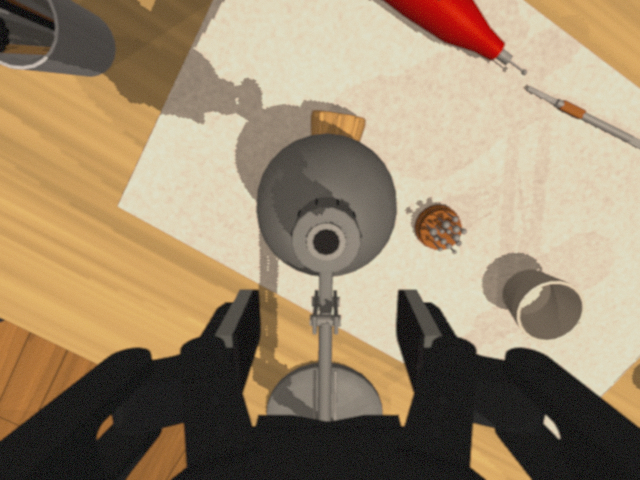

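View pics/s4.png

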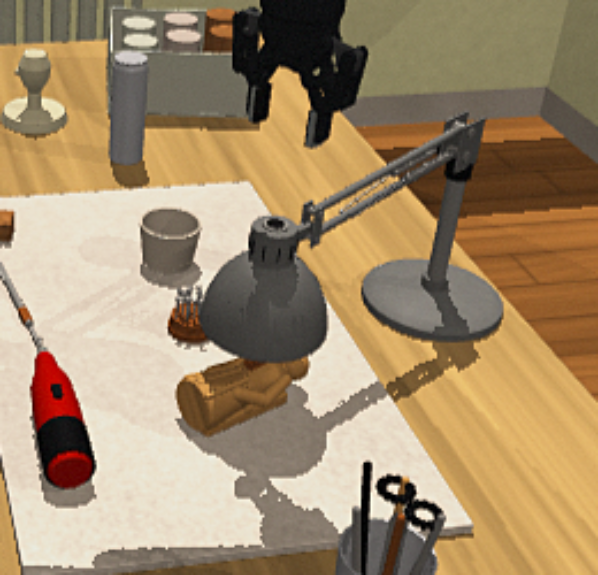

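The switch now stands 4 mm out of the cap, against 9 mm before, so it is latched. One last check of the shade's position before I hand in.

```bash
python3 - <<'E'
from h import *
from rig import order
W=cloud("wrist",np.load("w4.npz")["d"]); q=W[205:285,285:370].reshape(-1,3); q=q[q[:,2]>np.median(W[240:250,348:356,2])-3]
q=q[np.hypot(q[:,0]-620,q[:,1]+142)<30]; c=cv2.minEnclosingCircle(q[:,:2].astype(np.float32)); print(c,np.median(q[:,2]))
if np.hypot(c[0][0]-620,c[0][1]+142)<8: print(order.sign_off())
E
```

```text
((622.16015625, -142.0576629638672), 22.992237091064453) 234.38404210157373
the job is handed in; nothing more can be done
None
```

The job is handed in: the lamp's shade is over the puppet's middle, about 9 mm off because the puppet lies slightly outside its swing circle, and the switch clicked in and stayed latched 4 mm out, with nothing else seen to move.

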